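Roll the red pipe offcut up the loading gutter to its stop

ROBOT

A 7-joint arm with a two-finger parallel gripper is mounted at the origin on the work surface. World frame = base frame: x ahead of the robot, y to its left, z up, the work surface at z = 0. Lengths are in mm, angles in rad, forces in N, time in s.
With the tool pointing down it reaches from about 350 to 900 mm from the base axis. Payload 8.1 kg.
Tool frame: the origin (TCP) lies at the very end of the fingers, on their centre line; the grasp point (between the pads) lies bot.grip_point_offset behind it (bot.grip_point_offset is the distance from the TCP to the grasp point, in mm); z points along the fingers, y is the direction in which the jaws open and shut (so a half turn about z gives the same grasp; the last joint's range is limited). The gripper opens to 85 mm and grips with 20 to 120 N. Pads are 22 mm wide; open, the fingers measure 114 mm over their backs; the gripper's body (76 mm by 85 mm) begins 54 mm behind the grasp point. The pads swing forward as they close: fully open they stand 13 mm farther back than shut.
Start: joints at [1.161, 0.434, 0.025, 1.573, -0.012, 1.134, -0.075], TCP at [188.732, -595.837, 231.323] pointing down, gripper open.
Joint ranges: [-2.62, 2.62], [-0.44, 2.09], [-1.27, 1.32], [0.08, 2.57], [-1.32, 4.46], [0.12, 2], [-2.74, 2.74]. Speed limits (rad/s): [2.22, 2.22, 3.01, 3.01, 3.14, 3.14, 3.14].

INTERFACE

Orientations are given as a unit quaternion [w, x, y, z].
In Python, from rig import readout, get_image, camera_model, sign_off, silhouettes, bot gives the robot as it stands.
- The arm moves only by the tool move_arm, never from a script. Its argument "plan" is a list of rows, each a list of 5 numbers: the shift along the world's x, y, z in cm, then the turn about the world's z in degrees, then the closure, from 0 (fully open) to 1 (shut). In form: [[x, y, z, spin, jaw], ...]. A call has 1 to 5 rows; each row shifts and turns the commanded pose from where the row before left it; what a row does not reach is not made up. A row lasts 1/12 s, in which the tool goes at most 41.7 mm and 7.16 degrees, less where a joint would pass 70% of its speed; a pose out of reach is approached as far as the arm can. A call is refused whole if a number of a shift passes 4.17 or a number of a turn 7.16, either way. A call with a gripper value outside its range is refused whole. The fingers move at their own pace and stop on an object; "grip_force" is the grip in N (left out, the last holds). Time passes only in rows, so rows that do not move let the fingers close. It gives the time, the measured TCP pose, the force and the opening at its end, in the units of the state.
- readout.read_state(): the state, without advancing time (a new reading comes with each control period).
- get_image(name): name is "side" or "top"; returns the picture (480x640x3 uint8, blue, green, red); there is no depth.
- camera_model(name): a dict with "mtx" (3x3 intrinsics, pixels), "camera_from_world" (4x4, takes a point from world to camera coordinates). Camera axes: x right, y down, z forward; pixel columns grow to the right and rows downward; lengths in mm; the calibration is good to about 2 mm. A picture is of the moment at which its call begins. camera_model takes no time and is no camera call.
- sign_off(): hands the job in, once; it reports no verdict.
Trained networks look in the newest picture that a camera, given by its name, has taken for a name from the list of things; names that differ only in an ending like _2 or _b are one class to them, and where a whole thing is asked for, a point or a joint stands for the part that bears it (a point fixed in the world has none). Each returns a list of dicts, best first, with "p" (0 to 1); they miss things now and then, are a little off and sometimes report something else, mostly with a low value. They report only what shows in the picture. A call takes as long as a camera call. They do not tell look-alikes from the thing itself.
- silhouettes(camera, name): "region" (480x640 bool, what is visible of it) and "pixel" ([column, row] in pixels, amid what is visible of it).
The state is a dict: "clock": time; "joints": joint angles; "qd": joint speeds; "joint_torque": joint torques, N m; "eef_pos": TCP position; "tool_rot": TCP orientation; "ft_force": force on the tool from outside, world axes, zero at the start; "ft_torque": the same for the moment, N m; "grip_width": finger opening in mm.
Only numpy, scipy, OpenCV 4.12 (cv2) and the standard library are available. Lean on these libraries where they do the work, as an engineer would, in place of code of your own. Each camera call takes 0.05 s, during which the arm holds its last target.

TASK

Push the red pipe offcut up its sloped gutter with the fingertips, over the crest and into the dip at the top, so that it rests against the yellow stop and stays there when you let go. Only push or roll it along the gutter, never pick it up; leave the grey pipe, the hammer and the flask as they are, and finish with the hand clear.

Things in the scene. Friction and masses are not known exactly. Their poses are not given: they have to be found in the camera images.
- ramp: Fixed steel loading ramp: base plate 340 x 200 mm carrying two parallel blue gutters along its x, centre lines at y = +50 and -50 mm. Origin: on the table, under the plate; x uphill (level), y across, z up. Place and yaw vary; uphill points to the robot's left, within 26 deg. A yellow upright stop ends each gutter: face at x = 129, top at z = 88 mm.
- crest (a point): Point on the crest line, midway between the gutters (ramp frame x = 69, z = 51 mm). Before the crest the floor rises 6 deg, beyond it falls 6 deg for 60 mm to the stop. A pipe let go before the crest rolls back to the lip; past the crest it rolls by itself into the dip, to the stop.
- home_a (a point): Centre of a pipe lying home against the stop in the gutter at y = +50 mm of the ramp (ramp frame 105, 50, 71 mm).
- home_b (a point): The same for the gutter at y = -50 mm (ramp frame 105, -50, 71 mm).
- red_pipe: Red-primed steel pipe offcut, outer diameter 48 mm, length 60 mm, about 0.2 to 0.4 kg, bore 39 mm, lying across one of the two gutters (which one varies) and resting on the low lip (ramp frame x = -113, z = 56 mm). It rolls easily along the gutter. Origin at its centre; its own y axis is the pipe's axis, x and z turn as it rolls.
- grey_pipe: Bare grey pipe offcut of the same size in the other gutter, also at its low lip; origin at its centre, y along its axis. Not to be disturbed.
- hammer: Hammer with a green handle lying on the table to the robot's left, 260 mm long; origin near mid-length on its underside, handle to its -x. Not to be disturbed.
- flask: Black drinking flask standing on the table to the robot's right, 68 mm diameter, 200 mm high; origin at the centre of its underside. Not to be disturbed.
- gutter: Both gutters: origin on the floor surface at the low end, midway between them (ramp frame -130, 0, 30 mm); x up the 6 deg slope, z square to the floor (a pipe on the slope has its centre at z = 24 mm). Floors are 66 mm wide between walls 4 mm thick, 14 mm high; a lip 6 mm thick, 10 mm high closes each low end, just downhill of x = 0.
Things that resemble listed ones, but are neither listed nor needed, are in the scene too. What is meant by the red_pipe is not blue, pink or purple, and is the smaller of those in its own colour.

How it is judged (in metres and radians):
At the end, for the whole second after the job is handed in: The red pipe lies at rest at the top of its own gutter, within 5 mm of touching the stop and within 4 mm of its resting height, square across the gutter within 7 deg; the grey pipe is within 10 mm, the hammer and flask within 20 mm of where they began (x of red_pipe in the frame of ramp between 0.0999 and 0.1089 m and z of red_pipe in the frame of ramp between 0.0673 and 0.0753 m and (distance between red_pipe and home_a below 0.01 m or distance between red_pipe and home_b below 0.01 m) and angle between the y axis of red_pipe and the y axis of ramp, either way round below 0.12 rad and linear speed of red_pipe below 0.02 m/s and angular speed of red_pipe below 0.5 rad/s and distance of grey_pipe from where it was at the start of the episode below 0.01 m and distance of each of hammer, flask from where it was at the start of the episode below 0.02 m).
It fails at once if the red pipe is lifted off the gutter (about 12 mm or more) (z of red_pipe in the frame of gutter above 0.036 m).
It fails at once if the grey pipe is moved by 10 mm or more (distance of grey_pipe from where it was at the start of the episode above 0.01 m).
It fails at once if the hammer is moved by 20 mm or more (distance of hammer from where it was at the start of the episode above 0.02 m).
It fails at once if the flask is moved by 20 mm or more or tipped (distance of flask from where it was at the start of the episode above 0.02 m or angle between flask's own z axis and vertical above 0.3 rad).
It also fails if it takes over 42 s, if anything falls off the work surface, if the arm or the gripper's body presses on something with over 40 N, if the wrist force passes 120 N, or if a joint passes its speed limit or range.

## Working session

There is one attempt and no reset: what is moved stays moved. The work goes in short steps, Python scripts to look and compute and a tool call to move; the robot and the scene stay as the last step left them, time stands still between calls to the robot, and variables do not carry over. Pictures are saved under pics/ and viewed, and the job is handed in when it is done.

Besides the shell and the picture viewer there is one more tool, called as a command line: name --pt "numbers of a row" for each row, then --argument value for the rest. move_arm: Moves the arm, as the interface text tells. Its arguments: {"type":"object","properties":{"plan":{"type":"array","items":{"type":"array","items":{"type":"number"}}},"grip_force":{"type":"number"}},"required":["plan"]}

```bash
mkdir -p pics; ls
python3 - <<'E'
from rig import *
import cv2,numpy as np
print(readout.read_state())
for c in("side","top"):
    im=get_image(c); cv2.imwrite(f"pics/{c}0.png",im)
    m=camera_model(c); print(c,np.round(m["mtx"],1).tolist(),np.round(m["camera_from_world"],4).tolist())
    for n in("ramp","red_pipe","grey_pipe","hammer","flask"):
        print(n,[(round(d["p"],2),np.round(d["pixel"]).tolist(),int(d["region"].sum())) for d in silhouettes(c,n)])
print(bot.grip_point_offset)
E
```

```text
pics
{'clock': 0.0, 'joints': array([ 1.16137429,  0.43522238,  0.02500151,  1.57410906, -0.01163301,
        1.13401783, -0.07509936]), 'qd': array([ 0.00045947,  0.00103842, -0.00047493, -0.00035873, -0.00026648,
        0.00090438,  0.00100006]), 'joint_torque': array([-3.87719338e-04, -6.70469141e+01,  1.02481507e+00, -3.16219175e+01,
        1.55025080e-02,  1.24568318e-02,  6.37871972e-05]), 'eef_pos': array([ 188.55166714, -595.33564718,  230.52205428]), 'tool_rot': array([-7.83803215e-04,  9.88263610e-01,  1.52755978e-01, -1.85904468e-04]), 'ft_force': array([0.68240223, 0.52516786, 0.04423028]), 'ft_torque': array([ 0.01296014, -0.01288871, -0.02141334]), 'grip_width': 85.39657785822548}
side [[490.9, 0.0, 326.3], [0.0, 490.9, 236.4], [0.0, 0.0, 1.0]] [[0.9532, -0.3016, 0.0207, -599.4764], [-0.1404, -0.5022, -0.8533, 164.4363], [0.2678, 0.8104, -0.5211, 995.8046], [0.0, 0.0, 0.0, 1.0]]
ramp [(0.55, [284.0, 256.0], 7875)]
red_pipe [(0.96, [401.0, 250.0], 1165), (0.83, [425.0, 298.0], 813), (0.8, [364.0, 330.0], 1874), (0.67, [363.0, 218.0], 419), (0.62, [342.0, 261.0], 597)]
grey_pipe [(0.64, [303.0, 278.0], 741)]
hammer [(0.59, [252.0, 190.0], 829), (0.37, [287.0, 250.0], 4436)]
flask [(0.72, [385.0, 394.0], 5378)]
top [[464.2, 0.0, 312.9], [0.0, 464.2, 231.1], [0.0, 0.0, 1.0]] [[0.0246, -0.9993, 0.028, -24.7764], [-0.9963, -0.0268, -0.0813, 604.7123], [0.082, -0.0259, -0.9963, 1068.9956], [0.0, 0.0, 0.0, 1.0]]
ramp [(0.98, [287.0, 262.0], 10942)]
red_pipe [(0.96, [335.0, 221.0], 555), (0.93, [391.0, 160.0], 570), (0.74, [239.0, 156.0], 523), (0.71, [319.0, 148.0], 1122), (0.56, [417.0, 232.0], 1238), (0.31, [290.0, 259.0], 11109)]
grey_pipe [(0.66, [355.0, 259.0], 578)]
hammer [(0.7, [123.0, 255.0], 1647)]
flask [(0.84, [522.0, 250.0], 1879)]
18.700000000000003
```

View pics/side0.png

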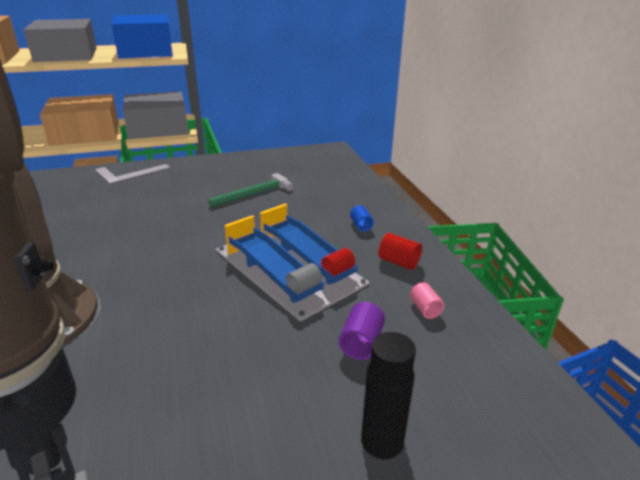

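View pics/top0.png

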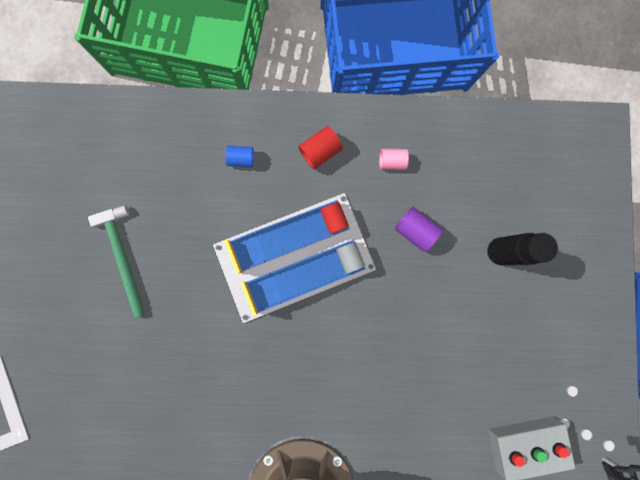

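Red candidates are the pipe in the far gutter (top 335,220) and a larger loose red pipe on the table (top 320,148). The one in the gutter is the smaller and lies at the low lip, so it is the red_pipe. Next is an enlarged crop to confirm.

Run:
```python
import cv2,numpy as np
im=cv2.imread("pics/top0.png"); a=cv2.resize(im[120:330,200:385],None,fx=4,fy=4,interpolation=cv2.INTER_CUBIC)[:,:800]
cv2.imwrite("pics/crop_top.png",cv2.resize(im[180:330,205:385],None,fx=4,fy=4,interpolation=cv2.INTER_CUBIC))
im=cv2.imread("pics/side0.png")
cv2.imwrite("pics/crop_side.png",cv2.resize(im[195:325,210:380],None,fx=4,fy=4,interpolation=cv2.INTER_CUBIC))
```

```text
(no output)
```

View pics/crop_top.png

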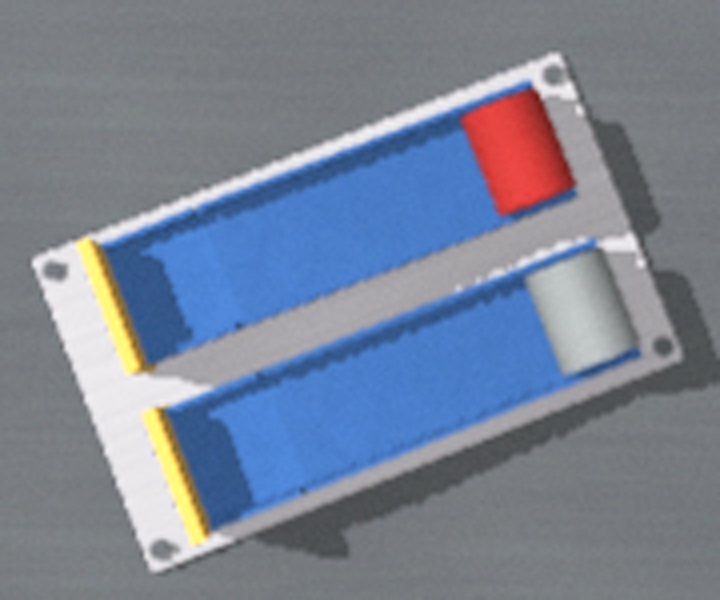

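View pics/crop_side.png

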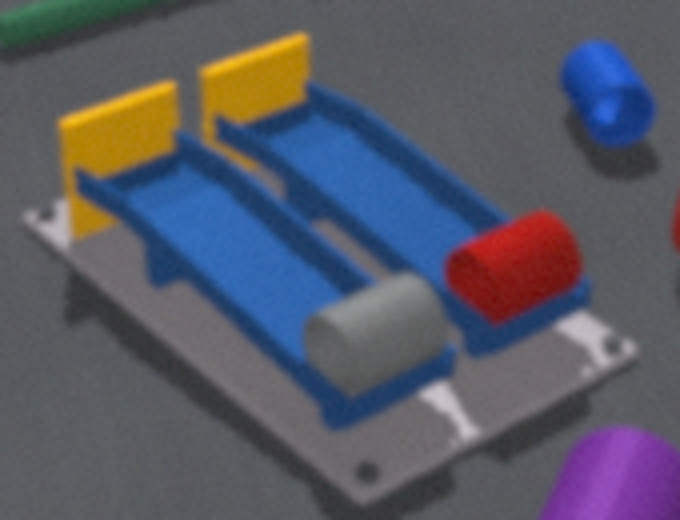

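The crop confirms it: the red pipe lies at the low lip of the far gutter (ramp y = -50, so home_b), with the grey pipe in the near gutter. Next I fit the ramp pose.

```bash
cat > h.py <<'E'
import numpy as np,cv2
from rig import *
def proj(c,P):
    m=camera_model(c);P=np.atleast_2d(P);q=P@m["camera_from_world"][:3,:3].T+m["camera_from_world"][:3,3]
    q=q@m["mtx"].T;return q[:,:2]/q[:,2:]
def R(p,P):
    P=np.atleast_2d(np.asarray(P,float));c,s=np.cos(p[2]),np.sin(p[2])
    return np.c_[p[0]+c*P[:,0]-s*P[:,1],p[1]+s*P[:,0]+c*P[:,1],P[:,2]]
E
python3 - <<'E'
from h import *
from scipy.optimize import least_squares
T=np.array([[560,53],[33,260],[152,573],[683,352]])/4+[205,180]
S=np.array([[28,215],[365,503],[637,348]])/4+[210,195]
def f(p,full=True):
    zt=p[3]
    r=[proj("top",R(p,[[-170,-100,zt],[170,-100,zt],[170,100,zt],[-170,100,zt]]))-T,
       proj("side",R(p,[[170,100,zt],[-170,100,zt],[-170,-100,zt]]))-S]
    return np.vstack(r).ravel()
s=least_squares(f,[550,0,1.9,5],loss="soft_l1")
print(s.x,np.degrees(s.x[2]),np.round(f(s.x).reshape(-1,2),1).tolist())
p=s.x[:3];np.save("p.npy",p)
for c in("top","side"):
    print(c,proj(c,R(p,[[-113,-50,56],[-113,50,56],[129,-50,88]])).round(1).tolist())
    for n in("red_pipe","grey_pipe"):print(n,[d["pixel"] for d in silhouettes(c,n)][:1])
print(R(p,[[-113,-50,56],[-113,50,56],[105,-50,71],[69,-50,51]]).round(1))
st=readout.read_state()
for n in("hammer","flask"):pass
w=st["tool_rot"];from scipy.spatial.transform import Rotation as Ro
print(Ro.from_quat(np.r_[w[1:],w[0]]).as_matrix().round(3))
E
```

```text
[545.28727929  31.90354547   1.980791     3.89906789] 113.49096463005539 [[-0.5, -1.6], [-0.4, -0.9], [0.6, -0.4], [0.5, 0.4], [-2.1, 0.8], [-0.9, -0.8], [0.2, 0.4]]
top [[332.1, 217.0], [348.7, 257.4], [231.5, 256.2]]
red_pipe [[334.9, 220.8]]
grey_pipe [[354.8, 259.4]]
side [[337.0, 260.3], [301.9, 277.2], [272.8, 207.8]]
red_pipe [[401.3, 249.9]]
grey_pipe [[302.8, 278.0]]
[[636.2 -51.8  56. ]
 [544.5 -91.7  56. ]
 [549.3 148.1  71. ]
 [563.6 115.1  51. ]]
[[ 0.953  0.302  0.   ]
 [ 0.302 -0.953 -0.   ]
 [ 0.     0.    -1.   ]]
```

Run:
```python
from h import *
from scipy.optimize import least_squares
T=np.array([[100,243],[150,370],[165,408],[212,540],[520,152],[583,310]])/4+[205,180]
S=np.array([[202,70],[308,35],[62,122],[178,84],[514,265],[377,335]])/4+[210,195]
A=[[129,-87,88],[129,-13,88],[129,13,88],[129,87,88],[-113,-50,60],[-113,50,60]]
B=[[129,-13,88],[129,-87,88],[129,87,88],[129,13,88],[-113,-50,56],[-113,50,56]]
def f(p):
    return np.vstack([proj("top",R(p,A))-T,proj("side",R(p,B))-S]).ravel()
s=least_squares(f,[550,0,1.9],loss="soft_l1")
print(s.x,np.degrees(s.x[2]),np.round(f(s.x).reshape(-1,2),1).tolist())
p=s.x;np.save("p.npy",p)
print(R(p,[[-113,-50,56],[-113,50,56],[105,-50,71],[69,-50,51]]).round(1))
```

```text
[545.96518662  24.48848785   1.98230642] 113.57779167382444 [[-1.3, -0.2], [-1.5, -0.8], [-0.9, 0.7], [-0.1, -0.7], [0.4, -1.4], [1.4, -0.4], [0.8, 1.1], [-1.6, 1.0], [0.4, 1.1], [-2.1, 0.9], [-0.1, 0.8], [-1.0, 0.4]]
[[637.  -59.1  56. ]
 [545.3 -99.1  56. ]
 [549.8 140.7  71. ]
 [564.2 107.7  51. ]]
```

move_arm --pt "1.5 1.5 2 4.8 0.3" --pt "2.4 2.4 2 4.8 0.5" --pt "2.4 2.4 1 4.8 0.8" --pt "2.4 2.4 0 4.8 0.8" --pt "2.4 2.4 0 4.8 0.8" --grip_force 20

```text
clock: 1.22
eef_pos: [300.9, -484.1, 282.5]
tool_rot: [0.001, 0.934, 0.357, 0.0]
ft_force: [1.2, -0.1, -0.2]
grip_width: 25.5
```

Run:
```python
from h import *
m=camera_model("top");Rm=m["camera_from_world"][:3,:3];t=m["camera_from_world"][:3,3]
def bp(uv,z):
    C=-Rm.T@t;d=Rm.T@np.linalg.solve(m["mtx"],[*uv,1]);return (C+d*(z-C[2])/d[2]).round()
print(bp((505,250),0),bp((540,248),200),bp((419,230),35))
```

```text
[ 574. -478.    0.] [ 569. -460.  200.] [ 614. -258.   35.]
```

move_arm --pt "2.4 2.4 0 4.8 0.8" --pt "2.4 2.4 0 4.8 0.8" --pt "2.4 2.4 0 4.8 0.8" --pt "2.4 2.4 0 4.8 0.8" --pt "2.4 2.4 0 4.8 0.8"

```text
clock: 1.63
eef_pos: [420.7, -363.6, 281.6]
tool_rot: [0.0, 0.84, 0.543, 0.0]
ft_force: [0.1, 0.2, 0.4]
grip_width: 17.2
```

move_arm --pt "2.4 2.4 0 4.8 0.8" --pt "2.4 2.4 0 4.8 0.8" --pt "2.4 2.4 0 4.8 0.8" --pt "2.4 2.4 0 4.8 0.8" --pt "2.4 2.4 0 4.8 0.8"

```text
clock: 2.05
eef_pos: [540.7, -243.6, 281.5]
tool_rot: [0.0, 0.708, 0.706, 0.0]
ft_force: [1.2, -0.2, -0.1]
grip_width: 16.9
```

move_arm --pt "2.4 2.4 0 4.8 0.8" --pt "2.4 2.4 0 4.8 0.8" --pt "2.4 2.4 0 4.8 0.8" --pt "2.4 2.4 0 4.8 0.8" --pt "2.4 2.4 0 4.8 0.8"

```text
clock: 2.47
eef_pos: [660.7, -123.7, 281.4]
tool_rot: [0.0, 0.546, 0.838, -0.0]
ft_force: [0.5, -0.3, 0.2]
grip_width: 17.1
```

```bash
cat > st.py <<'E'
from h import *
from scipy.spatial.transform import Rotation as Ro
s=readout.read_state();p=np.load("p.npy");w=s["tool_rot"]
M=Ro.from_quat(np.r_[w[1:],w[0]]).as_matrix()
print(s["clock"],"tcp",s["eef_pos"].round(1),"tool y angle",np.degrees(np.arctan2(M[1,1],M[0,1])).round(1),"tilt",M[2,:2].round(3),"F",s["ft_force"].round(1),"w",round(s["grip_width"],1),"j",s["joints"].round(2))
c,si=np.cos(p[2]),np.sin(p[2]);d=s["eef_pos"][:2]-p[:2];print("ramp xy",(c*d[0]+si*d[1]).round(1),(-si*d[0]+c*d[1]).round(1))
E
python3 st.py
```

```text
2.4667 tcp [ 660.7 -123.7  281.4] tool y angle 23.8 tilt [-0.  0.] F [ 0.5 -0.3  0.2] w 17.1 j [ 0.4   0.53 -0.49  1.34  0.25  1.33  0.32]
ramp xy -181.8 -45.9
```

move_arm --pt "0.2 0.1 -4 0 0.8" --pt "0.2 0.1 -4 0 0.8" --pt "0 0 -4 0 0.8" --pt "0 0 -4 0 0.8" --pt "0 0 -3 0 0.8"

```text
clock: 2.88
eef_pos: [662.3, -122.9, 87.8]
tool_rot: [-0.001, 0.548, 0.837, -0.001]
ft_force: [-0.3, 0.2, -0.5]
grip_width: 17.6
```

```bash
python3 st.py
python3 - <<'E'
from h import *
a=get_image("top");b=get_image("side")
cv2.imwrite("pics/m1.png",np.hstack([cv2.resize(a[170:330,200:400],(400,320)),cv2.resize(b[180:340,200:400],(400,320))]))
E
```

```text
2.8833 tcp [ 662.3 -122.9   87.8] tool y angle 23.6 tilt [ 0.001 -0.003] F [-0.3  0.2 -0.5] w 17.6 j [ 0.38  0.69 -0.45  1.56  0.34  0.97  0.24]
ramp xy -181.6 -47.6
```

View pics/m1.png

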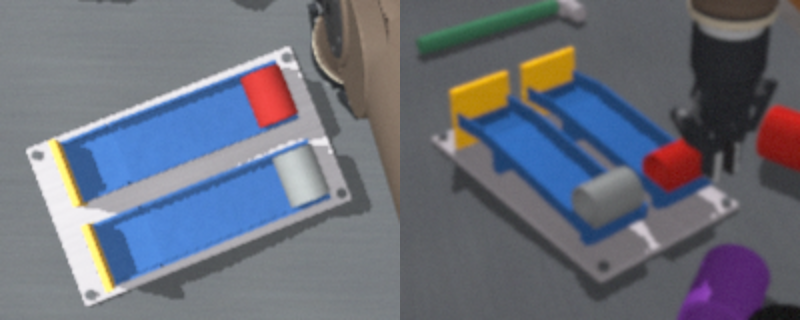

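Both fingertips stand just downhill of the red pipe (right half, about 715,170), centred on its gutter. I'll lower them and approach.

move_arm --pt "0.1 0.1 -2.5 0 0.8" --pt "0.1 0 -1.5 0 0.8" --pt "-0.2 0.46 0 0 0.8" --pt "-0.2 0.46 0 0 0.8" --pt "-0.2 0.46 0 0 0.8"

```text
clock: 3.4
eef_pos: [660.5, -107.3, 53.1]
tool_rot: [0.001, 0.548, 0.837, 0.001]
ft_force: [0.7, 0.2, 0.6]
grip_width: 17.4
```

```bash
python3 st.py
```

```text
3.4 tcp [ 660.5 -107.3   53.1] tool y angle 23.6 tilt [-0.001  0.002] F [0.7 0.2 0.6] w 17.4 j [ 0.36  0.72 -0.44  1.6   0.37  0.9   0.2 ]
ramp xy -166.6 -52.2
```

move_arm --pt "-0.3 0.42 -0.5 0 0.8" --pt "-0.2 0.46 0 0 0.8" --pt "-0.2 0.46 0 0 0.8" --pt "-0.2 0.46 0.05 0 0.8" --pt "-0.2 0.46 0.05 0 0.8"

```text
clock: 3.82
eef_pos: [648.9, -85.3, 47.8]
tool_rot: [0.001, 0.548, 0.837, 0.0]
ft_force: [2.3, -2.1, 1.3]
grip_width: 16.8
```

```bash
python3 st.py
python3 - <<'E'
from h import *
a=get_image("top");b=get_image("side")
cv2.imwrite("pics/m2.png",np.hstack([cv2.resize(a[170:330,200:400],(400,320)),cv2.resize(b[180:340,200:400],(400,320))]))
E
```

```text
3.8167 tcp [648.9 -85.3  47.8] tool y angle 23.6 tilt [-0.001  0.001] F [ 2.3 -2.1  1.3] w 16.8 j [ 0.33  0.71 -0.44  1.65  0.37  0.87  0.15]
ramp xy -141.8 -50.4
```

View pics/m2.png

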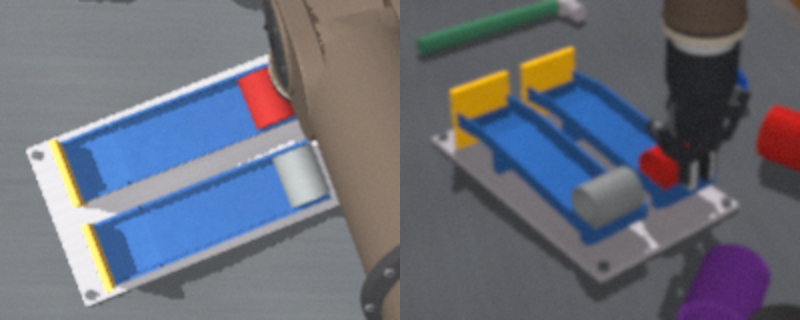

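In contact at about 3 N, with the pipe just starting to move off the lip. I'll push uphill along the slope.

move_arm --pt "-0.24 0.55 0.06 0 0.8" --pt "-0.24 0.55 0.06 0 0.8" --pt "-0.24 0.55 0.06 0 0.8" --pt "-0.24 0.55 0.06 0 0.8" --pt "-0.24 0.55 0.06 0 0.8"

```text
clock: 4.33
eef_pos: [636.5, -57.2, 50.4]
tool_rot: [0.0, 0.548, 0.837, 0.0]
ft_force: [0.9, -2.1, 0.9]
grip_width: 17.3
```

move_arm --pt "-0.24 0.55 0.06 0 0.8" --pt "-0.24 0.55 0.06 0 0.8" --pt "-0.24 0.55 0.06 0 0.8" --pt "-0.24 0.55 0.06 0 0.8" --pt "-0.24 0.55 0.06 0 0.8"

```text
clock: 4.75
eef_pos: [624.5, -29.9, 53.4]
tool_rot: [0.0, 0.548, 0.837, 0.0]
ft_force: [0.2, -1.4, 0.4]
grip_width: 17.2
```

```bash
python3 st.py
python3 - <<'E'
from h import *
a=get_image("top");b=get_image("side")
cv2.imwrite("pics/m3.png",np.hstack([cv2.resize(a[170:330,200:400],(400,320)),cv2.resize(b[180:340,200:400],(400,320))]))
E
```

```text
4.75 tcp [624.5 -29.9  53.4] tool y angle 23.6 tilt [-0.  0.] F [ 0.2 -1.4  0.4] w 17.2 j [ 0.26  0.67 -0.44  1.72  0.37  0.84  0.06]
ramp xy -81.2 -50.2
```

View pics/m3.png

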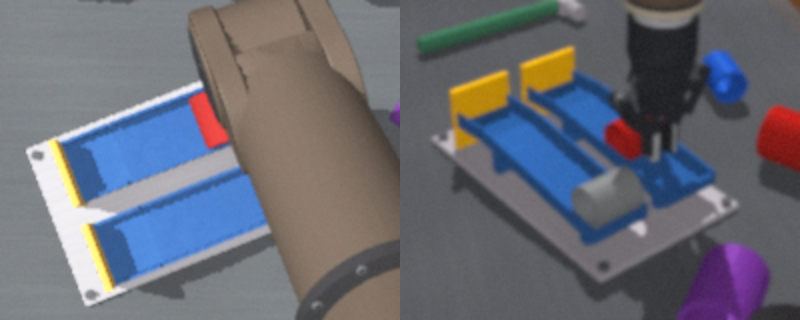

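The red pipe leads the fingertips (right half, 625,138), square across and inside its gutter. I'll keep pushing.

move_arm --pt "-0.24 0.55 0.06 0 0.8" --pt "-0.24 0.55 0.06 0 0.8" --pt "-0.24 0.55 0.06 0 0.8" --pt "-0.24 0.55 0.06 0 0.8" --pt "-0.24 0.55 0.06 0 0.8"

```text
clock: 5.27
eef_pos: [612.5, -2.3, 56.5]
tool_rot: [0.0, 0.548, 0.837, 0.0]
ft_force: [1.3, -1.2, 0.2]
grip_width: 17.1
```

move_arm --pt "-0.24 0.55 0.06 0 0.8" --pt "-0.24 0.55 0.06 0 0.8" --pt "-0.24 0.55 0.06 0 0.8" --pt "-0.24 0.55 0.06 0 0.8" --pt "-0.24 0.55 0.06 0 0.8"

```text
clock: 5.68
eef_pos: [600.5, 25.1, 59.4]
tool_rot: [0.0, 0.548, 0.837, 0.0]
ft_force: [1.3, -0.6, 0.9]
grip_width: 17.0
```

move_arm --pt "-0.24 0.55 0.06 0 0.8" --pt "-0.24 0.55 0.06 0 0.8" --pt "-0.24 0.55 0.06 0 0.8" --pt "-0.2 0.46 0.05 0 0.8" --pt "-0.2 0.46 0.05 0 0.8"

```text
clock: 6.1
eef_pos: [589.5, 50.6, 62.3]
tool_rot: [0.0, 0.548, 0.837, 0.0]
ft_force: [1.1, -2.7, 1.7]
grip_width: 17.0
```

```bash
python3 st.py
python3 - <<'E'
from h import *
a=get_image("top");b=get_image("side")
cv2.imwrite("pics/m4.png",np.hstack([cv2.resize(a[170:330,200:400],(400,320)),cv2.resize(b[180:340,200:400],(400,320))]))
E
```

```text
6.1 tcp [589.5  50.6  62.3] tool y angle 23.6 tilt [-0.  0.] F [ 1.1 -2.7  1.7] w 17.0 j [ 0.14  0.61 -0.45  1.8   0.36  0.81 -0.08]
ramp xy 6.5 -50.3
```

View pics/m4.png

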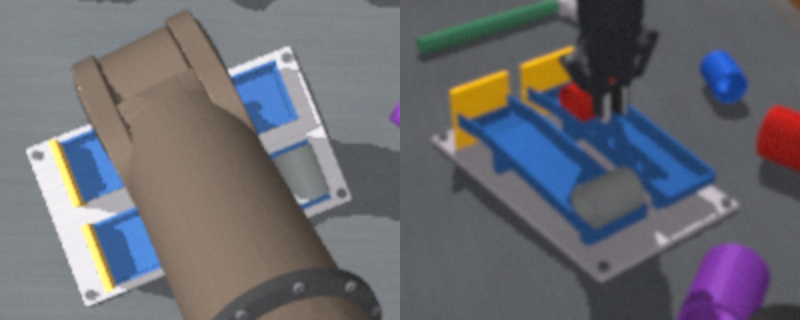

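Pipe at about ramp x = 41, still square. I'll go over the crest slowly.

move_arm --pt "-0.2 0.46 0.05 0 0.8" --pt "-0.2 0.46 0.05 0 0.8" --pt "-0.2 0.46 0.05 0 0.8" --pt "-0.2 0.46 0.05 0 0.8" --pt "-0.2 0.46 0.05 0 0.8"

```text
clock: 6.62
eef_pos: [579.4, 73.7, 64.7]
tool_rot: [0.0, 0.548, 0.837, 0.0]
ft_force: [1.6, -2.6, 0.8]
grip_width: 17.4
```

move_arm --pt "-0.16 0.37 0.05 0 0.8" --pt "-0.16 0.37 0.05 0 0.8" --pt "-0.16 0.37 0 0 0.8" --pt "-0.16 0.37 0 0 0.8" --pt "-0.16 0.37 0 0 0.8"

```text
clock: 7.03
eef_pos: [571.1, 92.4, 65.5]
tool_rot: [-0.0, 0.548, 0.837, -0.0]
ft_force: [0.7, -0.4, 0.0]
grip_width: 17.2
```

```bash
python3 st.py
python3 - <<'E'
from h import *
a=get_image("top");b=get_image("side")
cv2.imwrite("pics/m5.png",np.hstack([cv2.resize(a[170:330,200:400],(400,320)),cv2.resize(b[180:340,200:400],(400,320))]))
E
```

```text
7.0333 tcp [571.1  92.4  65.5] tool y angle 23.6 tilt [ 0. -0.] F [ 0.7 -0.4  0. ] w 17.2 j [ 0.07  0.59 -0.46  1.83  0.35  0.8  -0.16]
ramp xy 52.2 -50.2
```

View pics/m5.png

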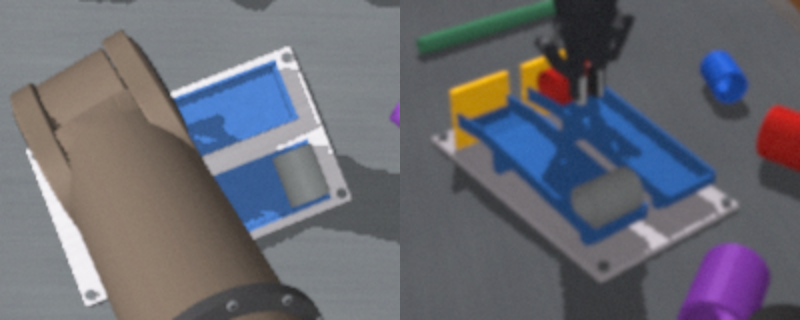

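Force has dropped to zero, so the pipe has rolled off the fingertips past the crest. I'll wait, then back off and rise.

move_arm --pt "0 0 0 0 0.8" --pt "0 0 0 0 0.8" --pt "0 0 0 0 0.8" --pt "0.2 -0.46 0.2 0 0.8" --pt "0.2 -0.46 0.5 0 0.8"

```text
clock: 7.55
eef_pos: [575.3, 82.1, 72.3]
tool_rot: [-0.0, 0.548, 0.837, -0.0]
ft_force: [-0.3, -0.6, 0.5]
grip_width: 16.9
```

move_arm --pt "0 0 2 0 0.8" --pt "0 0 3 0 0.8" --pt "0 0 4 0 0.8" --pt "0 0 4 0 0.8" --pt "0 0 4 0 0.8"

```text
clock: 7.97
eef_pos: [575.3, 81.8, 244.9]
tool_rot: [-0.0, 0.548, 0.837, 0.0]
ft_force: [2.1, -0.2, -0.6]
grip_width: 17.3
```

move_arm --pt "1 -3 2 0 0.8" --pt "1 -3.5 0 0 0.8" --pt "1 -3.5 0 0 0.8" --pt "1 -3.5 0 0 0.8" --pt "1 -3.5 0 0 0.8"

```text
clock: 8.38
eef_pos: [625.7, -90.2, 263.5]
tool_rot: [0.001, 0.548, 0.836, 0.0]
ft_force: [0.6, 0.4, -0.3]
grip_width: 17.4
```

move_arm --pt "-1 -3.5 0 0 0.8" --pt "-1 -3.5 0 0 0.8" --pt "-1 -3.5 0 0 0.8" --pt "-1 -3.5 0 0 0.8" --pt "-1 -3.5 0 0 0.8"

```text
clock: 8.8
eef_pos: [574.5, -264.9, 263.2]
tool_rot: [0.0, 0.548, 0.836, 0.0]
ft_force: [0.6, -0.3, -0.6]
grip_width: 17.3
```

```bash
python3 st.py
python3 - <<'E'
from h import *
a=get_image("top");b=get_image("side")
cv2.imwrite("pics/m6.png",np.hstack([cv2.resize(a[170:330,200:400],(400,320),interpolation=cv2.INTER_CUBIC),cv2.resize(b[180:340,200:400],(400,320),interpolation=cv2.INTER_CUBIC)]))
p=np.load("p.npy")
H=R(p,[[105,-50,75],[-113,50,60]])
for c in("top","side"):
    print(c,proj(c,H).round(1).tolist())
    for n in("red_pipe","grey_pipe","hammer","flask"):print(n,[(round(d["p"],2),d["pixel"].__class__ and np.round(d["pixel"],1).tolist()) for d in silhouettes(c,n)])
E
```

```text
8.8 tcp [ 574.5 -264.9  263.2] tool y angle 23.5 tilt [-0.  0.] F [ 0.6 -0.3 -0.6] w 17.3 j [ 0.64  0.47 -0.44  1.48  0.2   1.24  0.59]
ramp xy -276.7 89.6
top [[245.7, 252.2], [352.1, 257.1]]
red_pipe [(0.91, [416.8, 230.0]), (0.77, [239.7, 156.5]), (0.68, [249.9, 249.5]), (0.68, [389.4, 159.4]), (0.58, [318.0, 150.6]), (0.17, [291.5, 257.8])]
grey_pipe [(0.92, [354.4, 261.1])]
hammer [(0.63, [124.1, 249.9])]
flask [(0.6, [353.6, 257.1])]
side [[279.5, 217.3], [303.2, 277.6]]
red_pipe [(0.96, [401.5, 245.9]), (0.73, [427.4, 299.4]), (0.69, [286.0, 220.0]), (0.55, [370.0, 220.9])]
grey_pipe [(0.7, [306.0, 276.3])]
hammer [(0.68, [252.1, 191.2])]
flask [(0.73, [384.5, 392.1])]
```

View pics/m6.png

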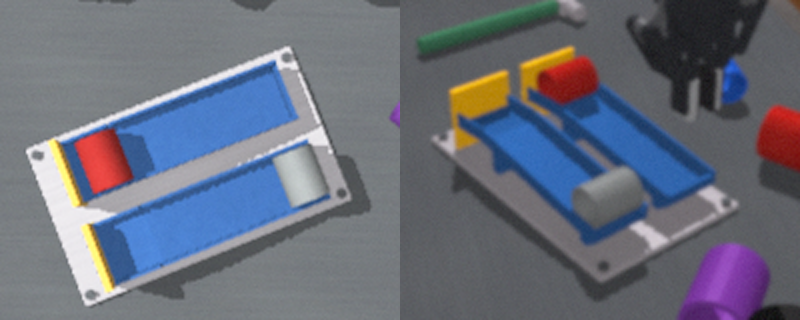

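The pipe is over the crest and square, but seems to have a small gap to the stop; it may still be rocking. I'll look again after a wait.

move_arm --pt "0 0 0 0 0.8" --pt "0 0 0 0 0.8" --pt "0 0 0 0 0.8" --pt "0 0 0 0 0.8" --pt "0 0 0 0 0.8"

```text
clock: 9.72
eef_pos: [575.5, -262.4, 262.6]
tool_rot: [-0.0, 0.548, 0.837, -0.0]
ft_force: [-0.0, -0.3, 0.7]
grip_width: 17.0
```

move_arm --pt "0 0 0 0 0.8" --pt "0 0 0 0 0.8" --pt "0 0 0 0 0.8" --pt "0 0 0 0 0.8" --pt "0 0 0 0 0.8"

```text
clock: 10.13
eef_pos: [575.5, -262.5, 262.6]
tool_rot: [0.0, 0.548, 0.837, 0.0]
ft_force: [-1.0, 0.4, 0.2]
grip_width: 17.1
```

Run:
```python
from h import *
a=get_image("top");b=get_image("side")
cv2.imwrite("pics/m7.png",np.hstack([cv2.resize(a[220:290,215:285],(400,400),interpolation=cv2.INTER_CUBIC),cv2.resize(b[190:250,250:310],(400,400),interpolation=cv2.INTER_CUBIC)]))
def cen(im,x0,x1,y0,y1):
    h=cv2.cvtColor(im,cv2.COLOR_BGR2HSV)[y0:y1,x0:x1];m=((h[...,0]<8)|(h[...,0]>172))&(h[...,1]>150)
    y,x=np.nonzero(m);return x.mean()+x0,y.mean()+y0,m.sum()
m6=cv2.imread("pics/m6.png")
print(cen(a,215,290,220,290),cen(b,250,320,190,250))
print("before",cen(cv2.imread("pics/top0.png"),310,360,195,240),cen(cv2.imread("pics/side0.png"),310,365,240,280))
p=np.load("p.npy");print(proj("top",R(p,[[-113,-50,60],[105,-50,75]])),proj("side",R(p,[[-113,-50,56],[105,-50,71]])))
q=cv2.cvtColor(m6,cv2.COLOR_BGR2HSV)[:,:400];mm=((q[...,0]<8)|(q[...,0]>172))&(q[...,1]>150);y,x=np.nonzero(mm);print("m6",x.mean()/2+200,y.mean()/2+170)
```

```text
(np.float64(251.19326241134752), np.float64(249.8936170212766), np.int64(564)) (np.float64(283.88436830835116), np.float64(219.68950749464668), np.int64(467))
before (np.float64(334.0019083969466), np.float64(217.3854961832061), np.int64(524)) (np.float64(338.5844827586207), np.float64(260.9793103448276), np.int64(580))
[[335.39582215 216.56150724]
 [245.72637385 252.17038343]] [[338.36147584 262.04886459]
 [279.51076077 218.70986775]]
m6 251.5311946902655 250.11548672566371
```

View pics/m7.png

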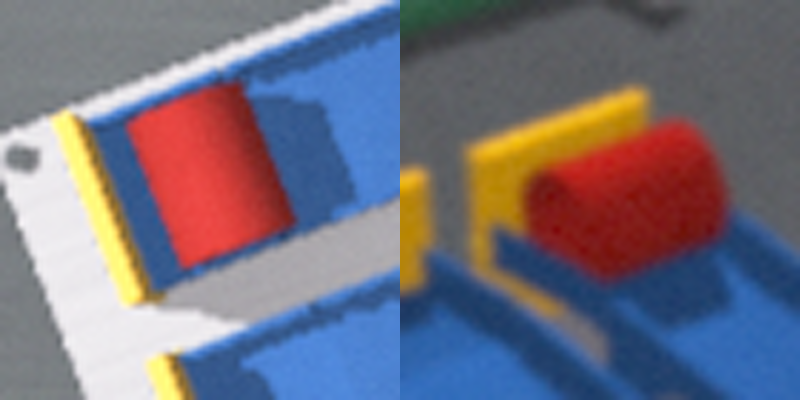

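The pipe sits about 13 mm short of the stop (left half: gap between yellow at 110,200 and red at 155,200). I'll check whether it is moving.

```bash
cat > cen.py <<'E'
from h import *
def cen(im,x0,x1,y0,y1):
    h=cv2.cvtColor(im,cv2.COLOR_BGR2HSV)[y0:y1,x0:x1];m=((h[...,0]<8)|(h[...,0]>172))&(h[...,1]>150)
    y,x=np.nonzero(m);r=cv2.minAreaRect(np.c_[x,y].astype(np.float32));return round(x.mean()+x0,2),round(y.mean()+y0,2),int(m.sum()),r[1],r[2]
if __name__=="__main__":
  for i in range(8):
    a=get_image("top");b=get_image("side");print(readout.read_state()["clock"],cen(a,215,290,220,290),cen(b,250,320,190,250))
E
python3 cen.py
```

```text
10.3333 (np.float64(251.19), np.float64(249.89), 566, (27.482912063598633, 20.6121826171875), 68.19859313964844) (np.float64(283.92), np.float64(219.67), 465, (18.198143005371094, 29.339862823486328), 68.19859313964844)
10.4333 (np.float64(251.22), np.float64(249.91), 565, (27.482912063598633, 20.6121826171875), 68.19859313964844) (np.float64(283.94), np.float64(219.68), 465, (18.15384864807129, 29.307695388793945), 67.38013458251953)
10.5333 (np.float64(251.22), np.float64(249.91), 565, (27.482912063598633, 20.6121826171875), 68.19859313964844) (np.float64(283.92), np.float64(219.67), 464, (17.988985061645508, 29.281339645385742), 66.80140686035156)
10.6333 (np.float64(251.22), np.float64(249.91), 565, (27.482912063598633, 20.6121826171875), 68.19859313964844) (np.float64(283.87), np.float64(219.67), 464, (18.15384864807129, 29.307695388793945), 67.38013458251953)
10.7333 (np.float64(251.22), np.float64(249.91), 565, (27.482912063598633, 20.6121826171875), 68.19859313964844) (np.float64(283.95), np.float64(219.64), 469, (18.198143005371094, 29.339862823486328), 68.1985855102539)
10.8333 (np.float64(251.22), np.float64(249.91), 565, (27.482912063598633, 20.6121826171875), 68.19859313964844) (np.float64(283.93), np.float64(219.7), 466, (18.375459671020508, 29.143245697021484), 69.44395446777344)
10.9333 (np.float64(251.22), np.float64(249.91), 565, (27.482912063598633, 20.6121826171875), 68.19859313964844) (np.float64(283.95), np.float64(219.72), 463, (18.15384864807129, 29.15384864807129), 67.38013458251953)
11.0333 (np.float64(251.22), np.float64(249.91), 565, (27.482912063598633, 20.6121826171875), 68.19859313964844) (np.float64(283.99), np.float64(219.68), 467, (18.307693481445312, 29.15384864807129), 67.38013458251953)
```

It is stationary, short of the stop and past the crest, so it needs a gentle push home from behind.

move_arm --pt "0.1 3.8 0 0 0.8" --pt "0.1 3.8 0 0 0.8" --pt "0 3.8 0 0 0.8" --pt "0 3.8 0 0 0.8" --pt "0 3.8 0 0 0.8"

```text
clock: 11.45
eef_pos: [577.3, -70.8, 262.8]
tool_rot: [0.0, 0.548, 0.837, 0.0]
ft_force: [0.4, 0.3, 0.1]
grip_width: 16.9
```

move_arm --pt "0 3.8 0 0 0.8" --pt "0 3.8 0 0 0.8" --pt "0 3.6 -3 0 0.8" --pt "0 3.3 -4 0 0.8" --pt "0 0 -4 0 0.8"

```text
clock: 11.87
eef_pos: [578.4, 70.5, 165.4]
tool_rot: [0.001, 0.544, 0.839, 0.004]
ft_force: [0.3, -0.4, -0.5]
grip_width: 16.9
```

```bash
python3 st.py
```

```text
11.8667 tcp [578.4  70.5 165.4] tool y angle 24.0 tilt [0.002 0.007] F [ 0.3 -0.4 -0.5] w 16.9 j [ 0.16  0.48 -0.52  1.73  0.27  0.99 -0.04]
ramp xy 29.2 -48.1
```

move_arm --pt "0 0 -3 0 0.8" --pt "0 0 -2.5 0 0.8" --pt "0 0 -2 0 0.8" --pt "0 0 0 0 0.8" --pt "0 0 0 0 0.8"

```text
clock: 12.28
eef_pos: [577.0, 62.1, 88.4]
tool_rot: [-0.001, 0.548, 0.837, -0.001]
ft_force: [0.3, -0.1, 0.2]
grip_width: 17.3
```

```bash
python3 st.py
```

```text
12.2833 tcp [577.   62.1  88.4] tool y angle 23.6 tilt [ 0.001 -0.002] F [ 0.3 -0.1  0.2] w 17.3 j [ 0.14  0.57 -0.48  1.81  0.34  0.85 -0.09]
ramp xy 22.0 -43.5
```

move_arm --pt "0.6 0.26 0 0 0.8" --pt "0 0 -1.4 0 0.8" --pt "0 0 -1 0 0.8" --pt "-0.3 0.69 0 0 0.8" --pt "-0.3 0.69 0 0 0.8"

```text
clock: 12.7
eef_pos: [577.5, 78.7, 65.1]
tool_rot: [-0.0, 0.548, 0.836, -0.0]
ft_force: [-1.1, 0.3, 0.3]
grip_width: 17.0
```

```bash
python3 st.py
```

```text
12.7 tcp [577.5  78.7  65.1] tool y angle 23.5 tilt [-0. -0.] F [-1.1  0.3  0.3] w 17.0 j [ 0.1   0.6  -0.46  1.82  0.36  0.8  -0.14]
ramp xy 37.1 -50.6
```

Now at ramp x = 37, centred. I'll advance gently to about 62, then in small steps.

move_arm --pt "-0.2 0.46 0 0 0.8" --pt "-0.2 0.46 0 0 0.8" --pt "-0.16 0.37 0 0 0.8" --pt "-0.16 0.37 0 0 0.8" --pt "-0.12 0.27 0 0 0.8"

```text
clock: 13.12
eef_pos: [569.1, 98.3, 65.1]
tool_rot: [0.0, 0.548, 0.837, 0.0]
ft_force: [-0.1, -0.1, -0.6]
grip_width: 16.9
```

```bash
python3 st.py
python3 - <<'E'
from h import *
b=get_image("side")
cv2.imwrite("pics/m8.png",cv2.resize(b[190:250,250:310],(500,500),interpolation=cv2.INTER_CUBIC))
E
```

```text
13.1167 tcp [569.1  98.3  65.1] tool y angle 23.6 tilt [-0.  0.] F [-0.1 -0.1 -0.6] w 16.9 j [ 0.06  0.59 -0.46  1.84  0.36  0.8  -0.18]
ramp xy 58.4 -50.7
```

View pics/m8.png

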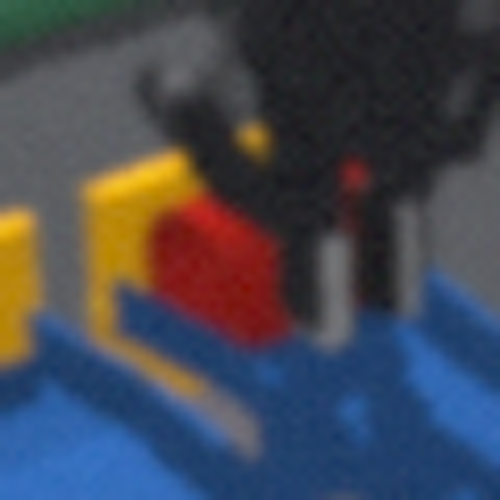

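move_arm --pt "-0.08 0.18 0 0 0.8" --pt "-0.08 0.18 0 0 0.8" --pt "-0.08 0.18 0 0 0.8" --pt "0 0 0 0 0.8"

```text
clock: 13.5
eef_pos: [566.6, 103.5, 64.8]
tool_rot: [-0.0, 0.548, 0.837, 0.0]
ft_force: [-0.3, 0.2, -0.5]
grip_width: 17.1
```

move_arm --pt "-0.08 0.18 0 0 0.8" --pt "-0.08 0.18 0 0 0.8" --pt "0 0 0 0 0.8"

```text
clock: 13.75
eef_pos: [564.9, 107.3, 64.8]
tool_rot: [-0.0, 0.548, 0.837, 0.0]
ft_force: [0.4, 0.2, 0.1]
grip_width: 17.1
```

```bash
python3 st.py
python3 - <<'E'
from h import *
b=get_image("side")
cv2.imwrite("pics/m9.png",cv2.resize(b[190:250,250:310],(500,500),interpolation=cv2.INTER_CUBIC))
E
```

```text
13.75 tcp [564.9 107.3  64.8] tool y angle 23.6 tilt [0. 0.] F [0.4 0.2 0.1] w 17.1 j [ 0.05  0.59 -0.46  1.84  0.36  0.79 -0.19]
ramp xy 68.3 -50.5
```

View pics/m9.png

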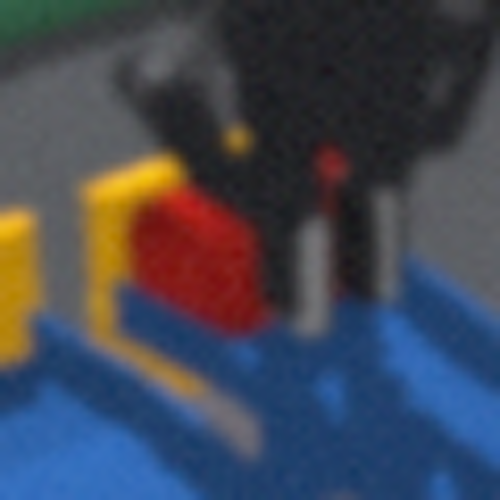

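The pipe is moving with the fingertips at almost no force (its left edge went from 150 to 135). I'll carry on until the force rises at the stop.

move_arm --pt "-0.08 0.18 0 0 0.8" --pt "-0.08 0.18 0 0 0.8" --pt "0 0 0 0 0.8"

```text
clock: 14.05
eef_pos: [563.3, 110.9, 64.9]
tool_rot: [-0.0, 0.548, 0.837, 0.0]
ft_force: [0.2, -0.3, 0.2]
grip_width: 17.1
```

move_arm --pt "-0.08 0.18 0 0 0.8" --pt "0 0 0 0 0.8"

```text
clock: 14.22
eef_pos: [563.1, 111.0, 64.8]
tool_rot: [0.001, 0.548, 0.836, -0.001]
ft_force: [2.0, -3.9, 0.6]
grip_width: 17.1
```

move_arm --pt "-0.08 0.18 0 0 0.8" --pt "0 0 0 0 0.8"

```text
clock: 14.38
eef_pos: [563.0, 111.1, 64.8]
tool_rot: [0.001, 0.549, 0.836, -0.001]
ft_force: [3.0, -8.2, 0.6]
grip_width: 17.3
```

```bash
python3 st.py
python3 - <<'E'
from h import *
b=get_image("side")
cv2.imwrite("pics/m10.png",cv2.resize(b[190:250,250:310],(500,500),interpolation=cv2.INTER_CUBIC))
E
```

```text
14.3833 tcp [563.  111.1  64.8] tool y angle 23.4 tilt [-0.003 -0.   ] F [ 3.  -8.2  0.6] w 17.3 j [ 0.03  0.59 -0.46  1.84  0.36  0.79 -0.21]
ramp xy 72.6 -50.3
```

View pics/m10.png

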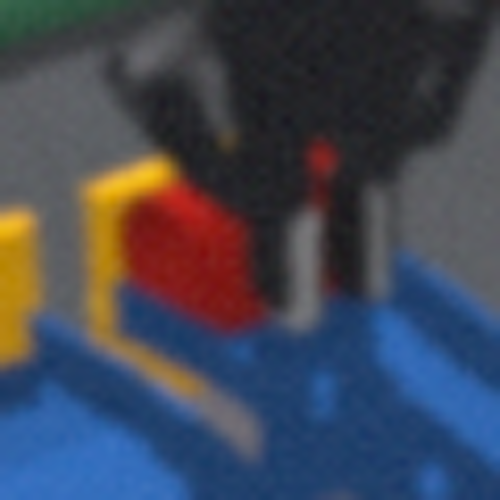

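Force rose to 8.7 N with the fingers stopped, so the pipe is against the stop. I'll back off slowly, straight downhill.

move_arm --pt "0.08 -0.18 0 0 0.8" --pt "0.08 -0.18 0 0 0.8" --pt "0.04 -0.09 0 0 0.8" --pt "0.04 -0.09 0 0 0.8" --pt "0.08 -0.18 0 0 0.8"

```text
clock: 14.85
eef_pos: [564.9, 107.4, 64.8]
tool_rot: [-0.0, 0.547, 0.837, 0.0]
ft_force: [0.1, -0.1, 0.2]
grip_width: 17.0
```

move_arm --pt "0.1 -0.23 0 0 0.8" --pt "0.2 -0.46 0 0 0.8" --pt "0.3 -0.69 0 0 0.8" --pt "0.3 -0.69 0.3 0 0.8" --pt "0 0 1 0 0.8"

```text
clock: 15.27
eef_pos: [574.1, 83.1, 76.9]
tool_rot: [-0.0, 0.549, 0.836, -0.001]
ft_force: [0.2, -0.6, -0.2]
grip_width: 17.2
```

move_arm --pt "0 0 2 0 0.8" --pt "0 0 3 0 0.8" --pt "0 0 4 0 0.8" --pt "0 0 4 0 0.8" --pt "0 0 4 0 0.8"

```text
clock: 15.68
eef_pos: [573.6, 86.1, 250.6]
tool_rot: [-0.0, 0.548, 0.837, 0.0]
ft_force: [1.5, -0.2, -0.1]
grip_width: 17.1
```

move_arm --pt "0 -3 1 0 0.8" --pt "0 -3.5 0 0 0.8" --pt "0 -3.5 0 0 0.8" --pt "0 -3.5 0 0 0.8" --pt "0 -3.5 0 0 0.8"

```text
clock: 16.1
eef_pos: [573.8, -85.5, 259.1]
tool_rot: [0.001, 0.548, 0.837, 0.0]
ft_force: [0.0, -0.0, 0.5]
grip_width: 16.8
```

move_arm --pt "0 -3.5 0 0 0.8" --pt "0 -3.5 0 0 0.8" --pt "0 -3.5 0 0 0.8" --pt "0 -3.5 0 0 0.8" --pt "0 -3 0 0 0.8"

```text
clock: 16.52
eef_pos: [573.5, -256.8, 258.8]
tool_rot: [0.0, 0.548, 0.836, -0.0]
ft_force: [0.8, -1.2, -0.2]
grip_width: 17.1
```

```bash
python3 st.py; python3 cen.py | sed -n '1p;8p'
python3 - <<'E'
from h import *
a=get_image("top");b=get_image("side")
cv2.imwrite("pics/m11.png",np.hstack([cv2.resize(a[220:290,215:285],(400,400),interpolation=cv2.INTER_CUBIC),cv2.resize(b[190:250,250:310],(400,400),interpolation=cv2.INTER_CUBIC)]))
cv2.imwrite("pics/top11.png",a)
cv2.imwrite("pics/d.png",0*a)
E
```

```text
16.5167 tcp [ 573.5 -256.8  258.8] tool y angle 23.5 tilt [-0.001  0.   ] F [ 0.8 -1.2 -0.2] w 17.1 j [ 0.63  0.46 -0.44  1.5   0.2   1.23  0.57]
ramp xy -268.8 87.3
16.6167 (np.float64(244.33), np.float64(252.67), 563, (27.482912063598633, 20.79787826538086), 68.19859313964844) (np.float64(279.95), np.float64(217.79), 450, (17.733566284179688, 28.431142807006836), 68.96248626708984)
17.3167 (np.float64(244.3), np.float64(252.66), 564, (27.482912063598633, 20.79787826538086), 68.19859313964844) (np.float64(279.85), np.float64(217.78), 452, (17.805360794067383, 28.431142807006836), 68.96248626708984)
```

View pics/m11.png

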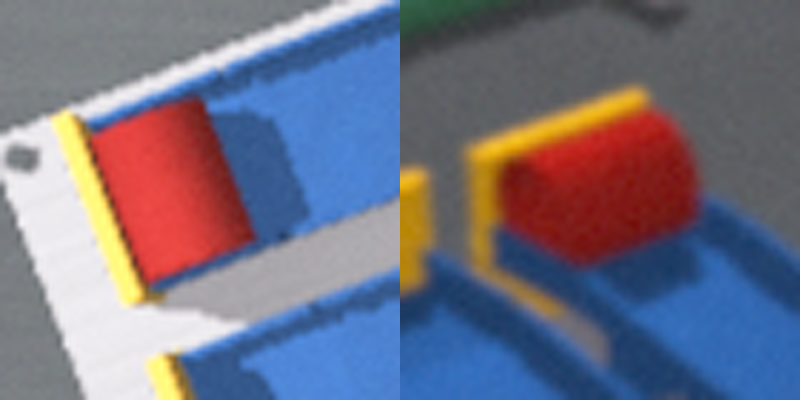

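View pics/top11.png

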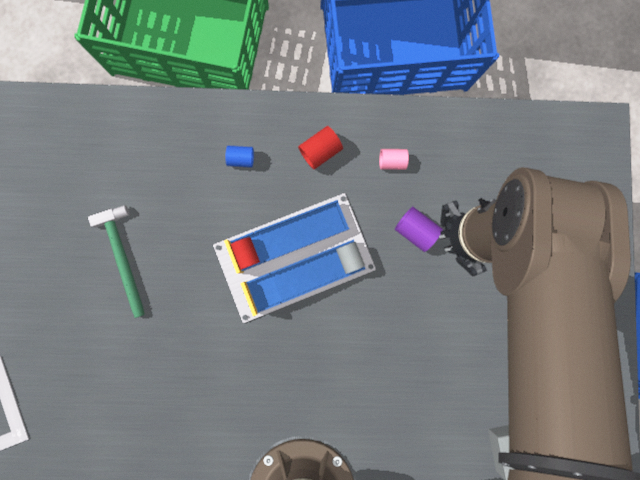

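The red pipe is flush against the yellow stop (left half, red edge touching yellow at 115,200), square and unmoving over 0.7 s. The grey pipe (348,257) and the hammer look unmoved in the top view, and the hand is clear. I'll check the flask in the side view, then hand in.

Run:
```python
from h import *
b=get_image("side");a=cv2.imread("pics/side0.png")
for n,(x0,x1,y0,y1) in dict(flask=(350,430,330,470),grey=(280,325,260,300),hammer=(200,300,170,210)).items():
    print(n,cv2.absdiff(a,b)[y0:y1,x0:x1].mean().round(2))
    print(cv2.phaseCorrelate(*[np.float32(cv2.cvtColor(i[y0:y1,x0:x1],cv2.COLOR_BGR2GRAY)) for i in(a,b)]))
sign_off()
```

```text
flask 5.2
((0.08578747300094136, 0.11264678074789458), 0.8376502611570888)
grey 5.63
((0.5429820162478656, -0.047933781799439856), 0.859440058602227)
hammer 3.81
((-0.11934809972711236, -0.023372082802794125), 1.081981870174408)
the job is handed in; nothing more can be done
```

The red pipe is at the top of its gutter, resting against the yellow stop, and I have handed the job in. I pushed it up the far gutter (ramp y = -50) with the nearly closed fingertips and over the crest.

- **What went wrong first:** after I let go, the pipe did not roll all the way home. It stopped about 13 mm short of the stop. I went back behind it, pushed gently until the force rose to about 9 N at the stop, then backed off slowly.
- **Red pipe at the end:** both cameras show it flush with the stop, square across the gutter, and not moving over 0.7 s. The hand was clear.
- **Other things:** in the side view, the flask, hammer and grey pipe shifted by about 0.5 px or less (about 1 mm), which is near the noise of that check.
- **Disagreement in the measurements:** fitting the ramp by its plate corners put it about 7 mm away, along the gutter, from the fit by its stops and pipes. I used the stops and pipes, and the fingertip positions at first contact and at the stop agreed with that to a few mm.

The job was finished at about 17 s on the robot's clock, within the 42 s limit.

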